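# Hang the tool caddy on the twin-pin rack

### The job

Hang the empty steel tool caddy on the rack: lower it so that the two keyholes in its rear flange drop over both headed pins, then push it straight back until the pins are fully home in the narrow ends, and leave it hanging level on its own. The pin bar may be clamped a little left or right of the middle of its rail, so find the pins gently by feel and never force the caddy; do not disturb the other things on the counter.

Things in the scene. Friction and masses are not known exactly. Their poses are not given: they have to be found in the camera images.
- caddy_tab (a point): Centre of the caddy's black upright grip tab, 10 mm thick (caddy x), 40 mm wide (y), 60 mm tall, standing on the flange. The point is 130 mm above the caddy's underside, 35 mm above the flange's top, 34 mm behind (+x of) the box centre, midway between the keyholes in y. Axes of all caddy points: x to its back (flange side), y to its left, z up.
- keyholes_mid (a point): Caddy point midway between the keyholes' narrow ends, 5.5 mm behind (+x) and 39 mm below caddy_tab, level with the flange's underside; comes to the pins' midpoint when home. Keyholes at y +-40 mm. Each: wide opening 14.5 (y) x 22 (x) mm, centred 21.5 mm behind this point; from it a slot 10 mm wide runs forward (-x), rounded lead-in, ending 3.5 mm in front of this point.
- rail_mid (a point): Middle of the rail at the height of the pin bar's flat top, 165 mm above the worktop, where the flange rests. x to the rack's back (the caddy hangs on the -x side, its x along this x), y along the rail to the left, z up. Two brass pins stand upright on the pin bar at x = 0, 80 mm apart in y: neck 7 mm wide, 8 mm high; head 12 mm wide, top 14 mm above this point, flat top, 0.8 mm chamfer.
- pitcher_mid (a point): Bystander: steel milk pitcher 90 x 118 x 108 mm, half-way up
- mug_mid (a point): Bystander: white mug 61 x 85 x 53 mm, half-way up
- jigger_mid (a point): Bystander: steel double-cone jigger 45 mm wide, 92 mm tall, half-way up
- caddy: Loose steel tool caddy, about 0.28 kg, upright on the worktop. Open box 54 (x) x 110 (y) mm, walls 3 mm, 72 mm tall in front, 92 mm at the back. Horizontal rear flange 4 mm thick, 140 mm wide (y), reaching 78 mm behind the box centre, underside 91 mm above the caddy's. Origin: centre of the box's underside.
- rack: Fixed rack: wooden foot 110 x 234 mm, posts 200 mm apart, dark upper rail and lower stop bar. Origin on the worktop under rail_mid, same axes. Its aluminium pin bar (26 x 112 mm) is clamped on the rail with its middle anywhere within 16 mm of rail_mid along y: that offset is not measured; the bar stays put. When home the caddy's back is about 0.5 mm before the stop bar.

How it is judged:
On the way, in this order (a step that is already met when the one before it is completed fails the run):
1. the caddy is lifted clear of the worktop (height (world z) of keyholes_mid above 0.15 m), for 0.1 s.
2. the flange is down on the pin bar with both pin heads through the wide openings, not yet pushed back (z of keyholes_mid in the frame of rail_mid between -0.003 and 0.004 m and y of keyholes_mid in the frame of rail_mid between -0.021 and 0.021 m and angle between the x axis of keyholes_mid and the x axis of rail_mid, either way round below 0.1 rad and x of keyholes_mid in the frame of rail_mid between -0.028 and -0.014 m), for 0.1 s.
At the end, for the whole second after the job is handed in: the caddy hangs released and at rest on both pins: keyhole ends within 4 mm of the pin line front to back, flange on the pin bar (-3 to +4 mm), within 21 mm of the rail middle along it, in line with the rail within 0.1 rad, level within 0.08 rad (z of keyholes_mid in the frame of rail_mid between -0.003 and 0.004 m and y of keyholes_mid in the frame of rail_mid between -0.021 and 0.021 m and angle between the x axis of keyholes_mid and the x axis of rail_mid, either way round below 0.1 rad and x of keyholes_mid in the frame of rail_mid between -0.004 and 0.004 m and angle between caddy_tab's own z axis and vertical below 0.08 rad and linear speed of caddy below 0.02 m/s and angular speed of caddy below 0.1 rad/s and contact force between the fingers and caddy below 0.1 N); the robot touches nothing.
It fails at once if the caddy pressed against the rack or its pins with more than 40 N (contact force between caddy and rack above 40 N).
It fails at once if the caddy tipped over (angle between caddy_tab's own z axis and vertical above 0.5 rad).
It fails at once if the milk pitcher shoved more than 30 mm or tipped (distance of pitcher_mid from where it was at the start of the episode above 0.03 m or angle between pitcher_mid's own z axis and vertical above 0.4 rad).
It fails at once if the mug shoved more than 30 mm or tipped (distance of mug_mid from where it was at the start of the episode above 0.03 m or angle between mug_mid's own z axis and vertical above 0.4 rad).
It fails at once if the jigger shoved more than 30 mm or tipped (distance of jigger_mid from where it was at the start of the episode above 0.03 m or angle between jigger_mid's own z axis and vertical above 0.4 rad).
It also fails if it takes over 72 s, if anything falls off the work surface, if the arm or the gripper's body presses on something with over 40 N, if the wrist force passes 120 N, or if a joint passes its speed limit or range.

### The arm

A 6-joint arm with a two-finger parallel gripper is mounted at the origin on a cart in front of the work surface, level with it; the furniture and walls round the work are solid. World frame = base frame: x ahead of the robot, y to its left, z up, the work surface at z = 0. Lengths are in m, angles in rad, forces in N, time in s.
With the tool pointing down it reaches from about 0.275 to 0.75 m from the base axis. Payload 10.2 kg.
Tool frame: the origin (TCP) lies midway between the tips of the shut fingers; the grasp point (between the pads) lies 19 mm behind it (r.pinch_z is the distance from the TCP to the grasp point, in m); z points along the fingers, y is the direction in which the jaws open and shut (so a half turn about z gives the same grasp; the last joint's range is limited). The gripper opens to 85 mm and grips with 20 to 120 N. Pads are 22 mm wide; open, the fingers measure 114 mm over their backs; the gripper's body (76 mm by 85 mm) begins 54 mm behind the grasp point. The pads swing forward as they close: fully open they stand 13 mm farther back than shut.
Start: joints at [0.907, 0.313, 1.498, -0, 1.331, -0.223], TCP at [0.224, 0.475, 0.231] pointing down, gripper open.
Joint ranges: [-2.94, 2.94], [-0.97, 2.17], [0.19, 2.56], [-1.23, 4.37], [0.02, 3.11], [-2.88, 2.88]. Speed limits (rad/s): [2.39, 2.39, 3.01, 3.14, 3.14, 3.14].

### API

Orientations are given as a rotation vector (axis times angle).
In Python, from station import r gives the robot as it stands.
- The arm moves only by the tool play_rows, never from a script. Its argument "series" is a list that holds one entry, the list of rows, each a list of 6 numbers: the shift along the tool's x, y, z in cm, then the turn, a rotation vector about the tool's x, y, z in rad. In form: [[[x, y, z, rx, ry, rz], ...]]. A call has 1 to 10 rows; each row is the pose to reach, as a shift and turn from the pose commanded when the call began, along the tool's axes at that moment; what a row does not reach only later rows make up. A row lasts 1/10 s, in which the tool goes at most 50 mm and 8.59 degrees, less where a joint would pass 70% of its speed; a pose out of reach is approached as far as the arm can. A call with a gripper value outside its range is refused whole. "hand" is the finger opening in cm, from 0 to 8.54, set as the call begins (left out, the last holds). The fingers move at their own pace and stop on an object; the grip force is fixed at half the most. Time passes only in rows, so rows that repeat a pose let the fingers close. It gives the time, the measured TCP pose, the force and the opening at its end, in the units of the state.
- r.state(): the state, without advancing time (a new reading comes with each control period).
- r.read_camera(name): name is "scene" or "side" or "wrist"; returns the picture (420x560x3 uint8, red, green, blue); there is no depth.
- r.camera_model(name): a dict with "fx", "fy", "cx", "cy" (pixels), "D" ([k1, k2, p1, p2, k3] as OpenCV has them; the pictures are not rectified), "T" (4x4, takes a point from camera to world coordinates). Camera axes: x right, y up, looking along -z (the intrinsics and any distortion apply to the point x, -y, -z); pixel columns grow to the right and rows downward; lengths in m; the calibration is good to about 2 mm. A picture is of the moment at which its call begins: read the wrist's pose just before it. camera_model takes no time and is no camera call; for the wrist camera it gives the pose at the moment of the call.
- r.finish_job(): hands the job in, once; it reports no verdict.
Trained networks look in the newest picture that a camera, given by its name, has taken for a name from the list of things; names that differ only in an ending like _2 or _b are one class to them, and where a whole thing is asked for, a point or a joint stands for the part that bears it (a point fixed in the world has none). Each returns a list of dicts, best first, with "p" (0 to 1); they miss things now and then, are a little off and sometimes report something else, mostly with a low value. They report only what shows in the picture. A call takes as long as a camera call.
- r.spot_in(camera, name): "rect" ([left, top, width, height] as shares, 0 to 1, of the picture: columns of its width, rows of its height, round what is visible of it).
- r.spot_point(camera, name): "at" ([column, row] as shares, 0 to 1, of the picture: columns of its width, rows of its height: a listed point, or the origin of a listed thing).
The state is a dict: "clock": time; "q": joint angles; "qvel": joint speeds; "joint_torque": joint torques, N m; "position": TCP position; "eef_rot": TCP orientation; "force": force on the tool from outside, world axes, zero at the start; "moment": the same for the moment, N m; "grip_width": finger opening in m.
Only numpy, scipy, OpenCV 4.12 (cv2) and the standard library are available. Lean on these libraries where they do the work, as an engineer would, in place of code of your own. Each camera call takes 0.05 s, during which the arm holds its last target. There are 200 camera calls.

## Working session

There is one attempt and no reset: what is moved stays moved. The work goes in short steps, Python scripts to look and compute and a tool call to move; the robot and the scene stay as the last step left them, time stands still between calls to the robot, and variables do not carry over. Pictures are saved under pics/ and viewed, about 8 in all and at most 12, crops included, and the job is handed in when it is done.

Besides the shell and the picture viewer there is one more tool, called after "Emit:" by a JSON object that holds its "op" and its "data", one argument or row to a line. play_rows: Moves the arm, as the interface text tells. Its arguments: {"type":"object","properties":{"series":{"type":"array","items":{"type":"array","items":{"type":"array","items":{"type":"number"}}}},"hand":{"type":"number"}},"required":["series"]}

```bash
ls; mkdir -p pics; cat > h.py <<'E'
import numpy as np, cv2
from station import r
from scipy.spatial.transform import Rotation as R
def snap(c,f=None):
    m=r.camera_model(c); im=r.read_camera(c)
    if f: cv2.imwrite('pics/'+f,im[:,:,::-1])
    return m,im
def ray(m,px):
    K=np.array([[m['fx'],0,m['cx']],[0,m['fy'],m['cy']],[0,0,1]])
    u=cv2.undistortPoints(np.array([[px]],float),K,np.array(m['D'],float))[0,0]
    T=np.array(m['T']); d=T[:3,:3]@np.array([u[0],-u[1],-1]); return T[:3,3],d/np.linalg.norm(d)
def proj(m,P):
    T=np.array(m['T']); p=(np.atleast_2d(P)-T[:3,3])@T[:3,:3]; p=p*[1,-1,-1]
    K=np.array([[m['fx'],0,m['cx']],[0,m['fy'],m['cy']],[0,0,1]])
    return cv2.projectPoints(p,np.zeros(3),np.zeros(3),K,np.array(m['D'],float))[0][:,0]
def onz(m,px,z):
    o,d=ray(m,px); return o+d*(z-o[2])/d[2]
def tri(rs):
    A=0;b=0
    for o,d in rs:
        P=np.eye(3)-np.outer(d,d); A=A+P; b=b+P@o
    x=np.linalg.solve(A,b); return x,[np.linalg.norm((np.eye(3)-np.outer(d,d))@(x-o)) for o,d in rs]
E
python3 - <<'E'
from h import *
s=r.state();print(s)
ims={c:snap(c,c+'0.png') for c in('scene','side','wrist')}
for n in ['caddy_tab','keyholes_mid','rail_mid','pitcher_mid','mug_mid','jigger_mid','caddy','rack']:
    rs=[]
    for c in('scene','side','wrist'):
        d=r.spot_point(c,n)
        if d:
            px=np.array(d[0]['at'])*[560,420]; print(n,c,px.round(1),round(d[0]['p'],2),len(d))
            if d[0]['p']>.4: rs.append(ray(ims[c][0],px))
    if len(rs)>1: x,e=tri(rs);print('   ',x.round(4),np.round(e,4))
E
```

```text
pics
{'clock': 0.0, 'q': array([ 9.06586037e-01,  3.13442846e-01,  1.49843428e+00,  3.11254378e-05,
        1.33103110e+00, -2.23380981e-01]), 'qvel': array([-0.00023032, -0.0006036 ,  0.00076675,  0.00092055,  0.00133788,
       -0.00056743]), 'joint_torque': array([ 4.72365373e-04, -4.12267435e+01, -2.59746462e+01, -1.54881145e-04,
        4.06781139e-03, -2.21486846e-05]), 'position': array([0.22384116, 0.47459978, 0.2307398 ]), 'eef_rot': array([-6.86741570e-01, -3.06500680e+00,  1.84556905e-03]), 'force': array([-0.01604486, -0.49935061,  0.48975597]), 'moment': array([ 0.00647726, -0.00454765, -0.06105009]), 'grip_width': 0.08545268038280643}
caddy_tab scene [272.8 209.4] 0.56 1
caddy_tab side [278.7 228.2] 0.72 1
    [0.4778 0.0783 0.1213] [0.0056 0.0056]
keyholes_mid scene [270.  218.2] 0.71 1
keyholes_mid side [276.6 235.4] 0.66 1
    [0.4782 0.0843 0.094 ] [0.0022 0.0022]
rail_mid scene [356.2 209.2] 0.96 2
rail_mid side [261.3 186. ] 0.6 1
    [ 0.5901 -0.1516  0.1556] [0.0038 0.0038]
pitcher_mid scene [389.7 298.9] 0.67 1
pitcher_mid side [322.6 198. ] 0.56 2
    [ 0.412  -0.3466  0.0475] [0.0086 0.0086]
mug_mid scene [344.6 289.1] 0.93 1
mug_mid side [325.3 222.7] 0.75 1
    [ 0.3899 -0.2203  0.0166] [0.0059 0.0059]
jigger_mid scene [176.7 199.1] 0.75 1
jigger_mid side [249.8 325.6] 0.8 1
jigger_mid wrist [354.8 334.1] 0.69 1
    [0.4455 0.4722 0.0415] [0.0051 0.0045 0.0079]
caddy scene [266.2 247.8] 0.9 1
caddy side [288.4 263.4] 0.58 1
caddy wrist [114.7 401.6] 0.65 1
    [ 4.414e-01  7.480e-02 -1.000e-04] [0.0019 0.0063 0.0076]
rack scene [350.  247.7] 0.71 1
rack side [267.7 230. ] 0.84 1
    [ 0.5781 -0.1481  0.0045] [0.0058 0.0058]
```

```bash
python3 - <<'E'
import cv2,numpy as np
a=cv2.imread('pics/scene0.png')[150:330,130:450];b=cv2.imread('pics/side0.png')[140:350,180:400]
a=cv2.resize(a,(800,450),interpolation=2)
cv2.imwrite('pics/a.png',a)
cv2.imwrite('pics/b.png',cv2.resize(b,None,fx=2.8,fy=2.8,interpolation=2))
E
```

```text
(no output)
```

View pics/a.png

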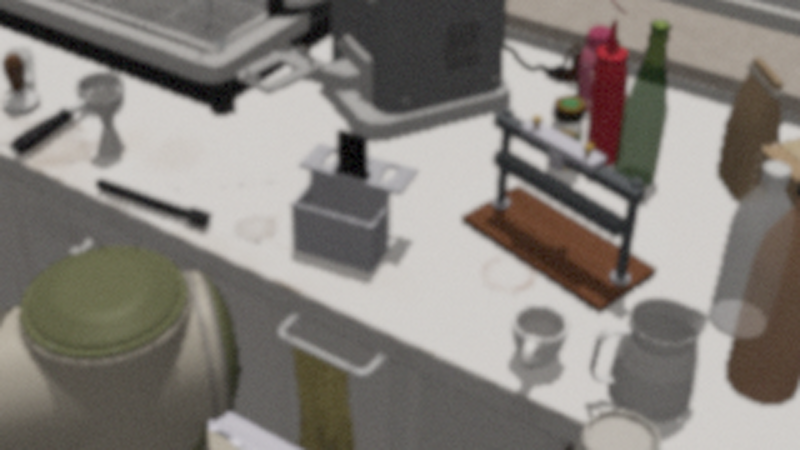

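View pics/b.png

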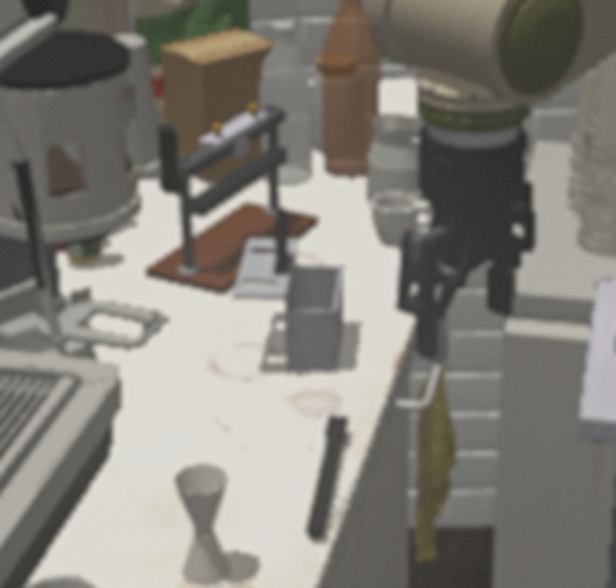

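The scene crop shows the caddy at about (345,205) and the rack at (570,200). The brass pins are at crop (537,122) and (590,148), and the pitcher and mug stand in front of the rack. Next I'll estimate the yaws and plan an overhead wrist view.

```bash
python3 - <<'E'
from h import *
m=r.camera_model('scene')
f=lambda p,z:onz(m,np.array(p)/2.5+[130,150],z).round(3)
print('foot',[f(p,.015) for p in[(465,217),(605,303),(652,270),(515,190)]])
print('flange',[f(p,.095) for p in[(302,162),(405,190),(417,172),(317,148)]])
print('pins',[f(p,.179) for p in[(537,120),(590,147)]])
w=r.camera_model('wrist');s=r.state();T=np.array(w['T']);Rt=R.from_rotvec(s['eef_rot']).as_matrix()
print('tool R\n',Rt.round(3));print('cam in tool',(Rt.T@(T[:3,3]-s['position'])).round(4),'\n',(Rt.T@T[:3,:3]).round(3),w['fx'])
print('cam pos',T[:3,3])
E
```

```text
foot [array([ 0.564, -0.035,  0.015]), array([ 0.511, -0.254,  0.015]), array([ 0.598, -0.278,  0.015]), array([ 0.654, -0.062,  0.015])]
flange [array([0.455, 0.143, 0.095]), array([0.477, 0.004, 0.095]), array([0.517, 0.012, 0.095]), array([0.492, 0.146, 0.095])]
pins [array([ 0.586, -0.112,  0.179]), array([ 0.568, -0.188,  0.179])]
tool R
 [[-0.904  0.427 -0.   ]
 [ 0.427  0.904 -0.   ]
 [-0.    -0.    -1.   ]]
cam in tool [ 0.067  -0.0006 -0.1429] 
 [[ 0.     0.965  0.263]
 [ 1.    -0.    -0.   ]
 [-0.     0.263 -0.965]] 299.9323229859013
cam pos [0.16315069 0.50280795 0.37417244]
```

```bash
cat >> h.py <<'E'
def tool(phi):
    c,s=np.cos(np.radians(phi)),np.sin(np.radians(phi)); return np.array([[-s,c,0],[c,s,0],[0,0,-1.]])
def row(p,phi):
    s=r.state();R0=R.from_rotvec(s['eef_rot']).as_matrix()
    d=R0.T@(np.array(p)-s['position'])*100; w=R.from_matrix(R0.T@tool(phi)).as_rotvec()
    print('row',d.round(2),w.round(4),'from',s['position'].round(4),'t',round(s['clock'],2))
E
python3 - <<'E'
from h import *
row([.5,0,.32],-2)
E
```

```text
row [-45.22 -31.17  -8.87] [-0.      0.      1.1649] from [0.224  0.4748 0.2313] t 1.35
```

Emit:
{"op": "play_rows", "data": {
  "series": [
    [[-15, -10, -8.9, 0, 0, 0.15], [-15, -10, -8.9, 0, 0, 0.3], [-25, -17, -8.9, 0, 0, 0.6], [-25, -17, -8.9, 0, 0, 0.6], [-35, -24, -8.9, 0, 0, 0.9], [-45.2, -31.2, -8.9, 0, 0, 1.165], [-45.2, -31.2, -8.9, 0, 0, 1.165], [-45.2, -31.2, -8.9, 0, 0, 1.165], [-45.2, -31.2, -8.9, 0, 0, 1.165], [-45.2, -31.2, -8.9, 0, 0, 1.165]]
  ]
}}

```text
clock: 2.35
position: [0.4693, 0.0519, 0.3168]
eef_rot: [2.26, 2.181, 0.001]
force: [1.7, 0.9, 0.4]
grip_width: 0.0852
```

Emit:
{"op": "play_rows", "data": {
  "series": [
    [[0, 0, 0, 0, 0, 0], [0, 0, 0, 0, 0, 0]]
  ]
}}

```text
clock: 2.55
position: [0.4687, 0.0534, 0.3162]
eef_rot: [-2.262, -2.18, 0.0]
force: [-0.2, 0.7, -0.4]
grip_width: 0.0849
```

```bash
python3 - <<'E'
from h import *
s=r.state();print(s['clock'],s['position'],R.from_rotvec(s['eef_rot']).as_matrix().round(3))
m,im=snap('wrist')
cv2.imwrite('pics/w1.png',cv2.resize(im[:,:,::-1],(800,600),interpolation=2))
for n,z in[('caddy_tab',.13),('keyholes_mid',.091),('rail_mid',.165),('caddy',0)]:
    for d in r.spot_point('wrist',n): 
        px=np.array(d['at'])*[560,420];print(n,px.round(1),round(d['p'],2),onz(m,px,z).round(4))
np.save('w1.npy',m['T'])
E
```

```text
2.55 [0.46872811 0.05340178 0.31621351] [[ 0.037  0.999 -0.001]
 [ 0.999 -0.037  0.   ]
 [ 0.    -0.001 -1.   ]]
caddy_tab [278.4 164.4] 0.67 [0.4655 0.0806 0.13  ]
keyholes_mid [287.7 160.3] 0.59 [0.4764 0.0806 0.091 ]
keyholes_mid [243.4 333.3] 0.42 [ 0.4048 -0.1647  0.091 ]
caddy [259.3 159.4] 0.85 [0.4349 0.074  0.    ]
```

View pics/w1.png

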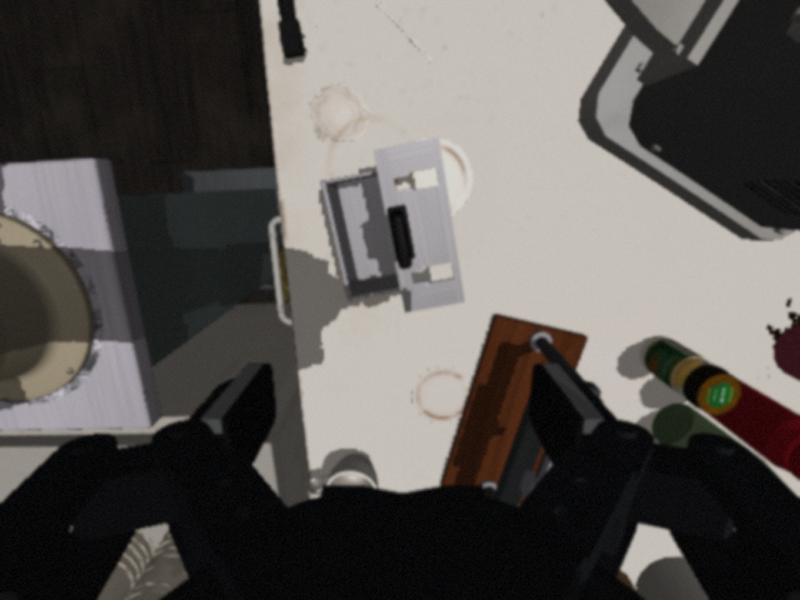

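The wrist picture shows the caddy from above: flange corners at (375,150), (440,138), (464,300) and (405,311), and the tab at about (400,235). Now I'll compute the pose.

```bash
python3 - <<'E'
from h import *
m=r.camera_model('wrist');m['T']=np.load('w1.npy')
C=np.array([onz(m,np.array(p)*.7,.095) for p in[(375,150),(440,138),(464,300),(405,311)]])
print(C.round(4))
# model corners in caddy frame: flange back x=.078; width .14; front edge x ~? fit back corners + yaw
for a,b in((0,3),(1,2)):
    d=C[a]-C[b]; print(np.linalg.norm(d[:2]),np.degrees(np.arctan2(-d[0],d[1])))
d=C[1]-C[2];y=np.degrees(np.arctan2(-d[0],d[1]))
d=C[0]-C[3];y=(y+np.degrees(np.arctan2(-d[0],d[1])))/2
u=np.array([np.cos(np.radians(y)),np.sin(np.radians(y))])
mid=(C[1]+C[2])[:2]/2; tab=mid-u*(.078-.034); print('yaw',y,'tab',tab)
# check
v=np.array([-u[1],u[0]]);P=[]
for dx,dy,z in[(-.005,.02,.16),(-.005,-.02,.16),(.005,.02,.16),(.005,-.02,.16)]: P.append([*(tab+u*dx+v*dy),z])
for dy in(.04,-.04): P.append([*(tab+u*.027+v*dy),.095])
for dx,dy in((-.061,.055),(-.061,-.055)): P.append([*(tab+u*dx+v*dy),.072])
q=(proj(m,P)/.7);print(q.round(0).tolist())
im=cv2.imread('pics/w1.png')
for p in q: cv2.circle(im,tuple(int(round(x)) for x in p),2,(0,0,255),-1)
cv2.imwrite('pics/w1c.png',cv2.resize(im[110:330,290:500],None,fx=2.7,fy=2.7))
row([*tab,.2],y)
E
```

```text
[[0.4493 0.1456 0.095 ]
 [0.502  0.1529 0.095 ]
 [0.5212 0.0172 0.095 ]
 [0.4688 0.0089 0.095 ]]
0.13808480832642134 8.118343858146428
0.13713611558929675 8.048840852631118
yaw 8.083592355388774 tab [0.46803748 0.07885648]
[[389.0, 215.0], [399.0, 271.0], [403.0, 212.0], [413.0, 269.0], [425.0, 178.0], [440.0, 272.0], [321.0, 179.0], [348.0, 299.0]]
row [ 2.38 -0.1  11.67] [ 0.0003  0.     -0.1742] from [0.4682 0.055  0.3167] t 2.8
```

View pics/w1c.png

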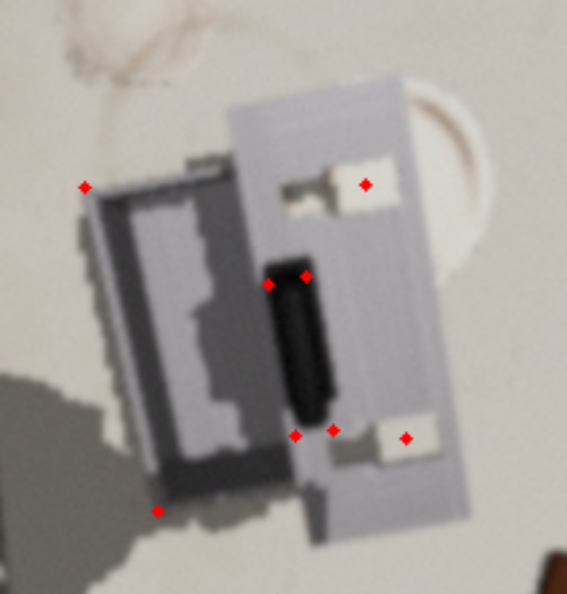

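Keyholes and box corners agree with the fitted pose; the tab is within about 2 mm of it. Next I move above it and descend.

Emit:
{"op": "play_rows", "data": {
  "series": [
    [[2.4, -0.1, 3, 0, 0, -0.12], [2.4, -0.1, 8, 0, 0, -0.174], [2.4, -0.1, 11.5, 0, 0, -0.174], [2.4, -0.1, 11.7, 0, 0, -0.174], [2.4, -0.1, 11.7, 0, 0, -0.174], [2.4, -0.1, 11.7, 0, 0, -0.174]]
  ],
  "hand": 8.5
}}

```text
clock: 3.4
position: [0.4695, 0.0781, 0.2016]
eef_rot: [2.06, 2.368, 0.003]
force: [-0.4, 0.3, 0.2]
grip_width: 0.0849
```

```bash
python3 - <<'E'
from h import *
row([.468,.0795,.113],8.1)
E
```

```text
row [ 0.17 -0.16  8.86] [ 0.0036  0.0008 -0.0021] from [0.4695 0.0781 0.2016] t 3.4
```

Emit:
{"op": "play_rows", "data": {
  "series": [
    [[0.2, -0.15, 2, 0, 0, 0], [0.2, -0.15, 4, 0, 0, 0], [0.2, -0.15, 6, 0, 0, 0], [0.2, -0.15, 8, 0, 0, 0], [0.2, -0.15, 8.8, 0, 0, 0], [0.2, -0.15, 8.8, 0, 0, 0]]
  ]
}}

```text
clock: 4.0
position: [0.4671, 0.0797, 0.112]
eef_rot: [2.062, 2.37, 0.0]
force: [-0.5, -1.1, -0.3]
grip_width: 0.0852
```

Emit:
{"op": "play_rows", "data": {
  "series": [
    [[0, 0, 0, 0, 0, 0], [0, 0, 0, 0, 0, 0], [0, 0, 0, 0, 0, 0], [0, 0, 0, 0, 0, 0], [0, 0, 0, 0, 0, 0], [0, 0, 0, 0, 0, 0], [0, 0, 0, 0, 0, 0], [0, 0, 0, 0, 0, 0]]
  ],
  "hand": 0
}}

```text
clock: 4.8
position: [0.4666, 0.0798, 0.1114]
eef_rot: [-2.062, -2.37, 0.0]
force: [0.3, 0.8, -2.2]
grip_width: 0.0088
```

Emit:
{"op": "play_rows", "data": {
  "series": [
    [[0, 0, -1, 0, 0, 0], [0, 0, -3, 0, 0, 0], [0, 0, -6, 0, 0, 0], [0, 0, -9, 0, 0, 0], [0, 0, -13, 0, 0, 0], [0, 0, -15, 0, 0, 0], [0, 0, -15, 0, 0, 0], [0, 0, -15, 0, 0, 0]]
  ]
}}

```text
clock: 5.6
position: [0.4663, 0.0798, 0.2607]
eef_rot: [-2.061, -2.37, 0.001]
force: [-0.4, 0.3, -3.8]
grip_width: 0.0091
```

```bash
python3 - <<'E'
from h import *
print(r.state()['force'],r.state()['grip_width'])
a=np.radians(-13.5);u=np.array([np.cos(a),np.sin(a)])
k=np.array([.578,-.151])-u*.085   # keyholes_mid target
row([*(k-u*.0055),.262],-13.5)
E
```

```text
[-0.38681675  0.27186005 -3.84812791] 0.009079777003994398
row [-21.09  -0.55  -0.13] [-0.0011 -0.      0.3746] from [0.4663 0.0798 0.2607] t 5.6
```

Emit:
{"op": "play_rows", "data": {
  "series": [
    [[-1, 0, 0, 0, 0, 0.02], [-4, -0.1, 0, 0, 0, 0.07], [-8, -0.2, 0, 0, 0, 0.14], [-12, -0.3, 0, 0, 0, 0.21], [-16, -0.4, 0, 0, 0, 0.28], [-19, -0.5, 0, 0, 0, 0.34], [-21, -0.55, -0.1, 0, 0, 0.375], [-21, -0.55, -0.1, 0, 0, 0.375], [-21, -0.55, -0.1, 0, 0, 0.375], [-21, -0.55, -0.1, 0, 0, 0.375]]
  ]
}}

```text
clock: 6.6
position: [0.4901, -0.1284, 0.2619]
eef_rot: [-2.466, -1.945, 0.001]
force: [0.2, -0.5, -3.1]
grip_width: 0.0094
```

```bash
python3 - <<'E'
from h import *
s=r.state();print(s['clock'],s['position'],s['eef_rot'],s['force'])
m,im=snap('wrist','w2raw.png'); np.save('w2.npy',m['T']); np.save('w2s.npy',np.r_[s['position'],s['eef_rot']])
cv2.imwrite('pics/w2.png',cv2.resize(im[:,:,::-1],(800,600),interpolation=2))
for n,z in[('keyholes_mid',.24),('rail_mid',.165)]:
    for d in r.spot_point('wrist',n): 
        px=np.array(d['at'])*[560,420];print(n,px.round(1),round(d['p'],2),onz(m,px,z).round(4))
E
```

```text
6.6 [ 0.49007556 -0.12840069  0.26191313] [-2.46582933e+00 -1.94462677e+00  6.06819492e-04] [ 0.1703117  -0.48342998 -3.08893982]
keyholes_mid [294.4 247. ] 0.56 [ 0.4963 -0.1322  0.24  ]
rail_mid [391.5 210.8] 0.71 [ 0.5784 -0.1504  0.165 ]
```

View pics/w2.png

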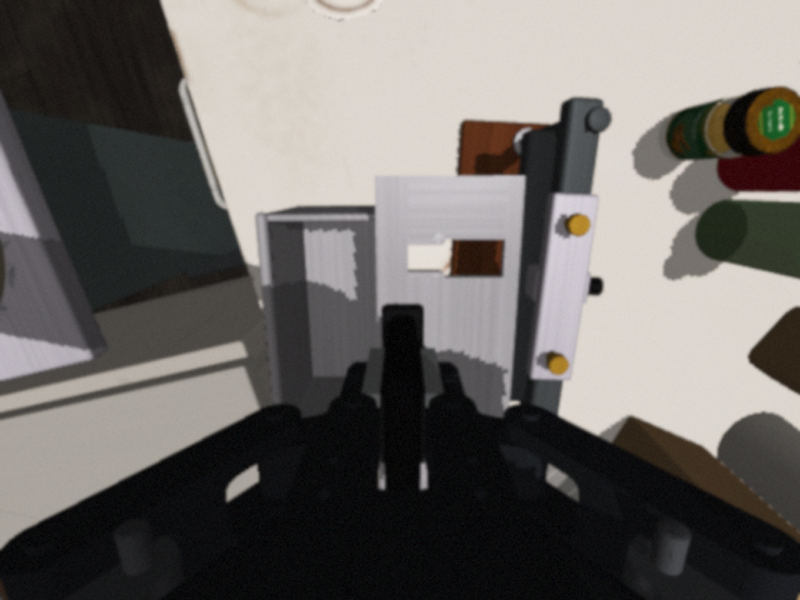

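The held caddy's left keyhole is clear: slot end at (408,257), wide opening 452–504 by 240–276. Both pins are visible, with heads at (578,225) and (558,363). Next I compute the relative pose.

```bash
python3 - <<'E'
from h import *
m=r.camera_model('wrist');m['T']=np.load('w2.npy');s=np.load('w2s.npy')
im=cv2.imread('pics/w2raw.png');hsv=cv2.cvtColor(im,cv2.COLOR_BGR2HSV)
k=cv2.inRange(hsv,(10,120,110),(30,255,255));k[:, :350]=0;k[:,430:]=0
n,l,st,c=cv2.connectedComponentsWithStats(k)
for i in range(1,n):
    if st[i,4]>20:print(st[i],c[i].round(1))
pins=[onz(m,p,.179) for p in (np.array([578,224])*.7,np.array([558,362.5])*.7)]
d=pins[0]-pins[1];yaw=np.degrees(np.arctan2(-d[0],d[1]));print(pins,np.linalg.norm(d),yaw,'mid',(pins[0]+pins[1])/2)
# flange/keyhole features -> tool frame
R0=R.from_rotvec(s[3:]).as_matrix();z=s[2]-.0165
for nm,p in dict(fl_l=(376,177),fl_r=(524,177),wideTL=(453,240),wideTR=(504,240),wideBR=(502,276),wideBL=(452,276),slot_end=(408,257),back2=(505,411)).items():
    P=onz(m,np.array(p)*.7,z);print(nm,(R0.T@(P-s[:3])*1000).round(1))
E
```

```text
[398 150  15  15 161] [404.8 157. ]
[384 249  14  13 129] [390.6 255.2]
[array([ 0.58966037, -0.10589303,  0.179     ]), array([ 0.56836096, -0.1815167 ,  0.179     ])] 0.07856592091256528 -15.729878716336337 mid [ 0.57901066 -0.14370486  0.179     ]
fl_l [ 67.7 -10.1  16.5]
fl_r [67.9 43.2 16.5]
wideTL [45.1 18.3 16.5]
wideTR [45.1 37.3 16.5]
wideBR [31.4 37.4 16.5]
wideBL [31.4 18.3 16.5]
slot_end [38.7  1.5 16.5]
back2 [-26.1  42.3  16.4]
```

```bash
cat >> h.py <<'E'
OFF=np.array([-.0022,.0050])  # keyholes_mid in tool frame x,y
def kto(k,z,phi):  # put keyholes_mid (world xy) at height z
    Rt=tool(phi); p=np.array(k)-(Rt[:2,:2]@OFF); row([*p,z+.0205],phi)
def phi():
    M=R.from_rotvec(r.state()['eef_rot']).as_matrix(); return np.degrees(np.arctan2(M[1,1],M[0,1]))
E
python3 - <<'E'
from h import *
print(phi())
m=r.camera_model('wrist');T=np.load('w2.npy');c=T[:3,3]
P=np.array([[ 0.58966037, -0.10589303],[0.56836096, -0.1815167]])
P=c[:2]+(P-c[:2])/.982; mid=P.mean(0);print(P,mid)
f=-15.2;u=np.array([np.cos(np.radians(f)),np.sin(np.radians(f))])
kto(mid-.0215*u,.200,f)
E
```

```text
-13.456919331530358
[[ 0.59121459 -0.10665598]
 [ 0.56952477 -0.18366583]] [ 0.58036968 -0.14516091]
row [0.76 6.51 4.19] [-0.0002 -0.0001  0.0304] from [ 0.4903 -0.1283  0.2624] t 6.75
```

Emit:
{"op": "play_rows", "data": {
  "series": [
    [[0.2, 1.5, 0, 0, 0, 0.01], [0.5, 3.5, 0, 0, 0, 0.02], [0.76, 5.5, 0, 0, 0, 0.03], [0.76, 6.5, 0, 0, 0, 0.03], [0.76, 6.5, 1.5, 0, 0, 0.03], [0.76, 6.5, 3, 0, 0, 0.03], [0.76, 6.5, 4.1, 0, 0, 0.03], [0.76, 6.5, 4.1, 0, 0, 0.03], [0.76, 6.5, 4.1, 0, 0, 0.03]]
  ]
}}

```text
clock: 7.65
position: [0.5555, -0.1367, 0.222]
eef_rot: [2.496, 1.907, 0.0]
force: [0.7, -0.7, -2.7]
grip_width: 0.0089
```

```bash
python3 - <<'E'
from h import *
s=r.state();print(s['clock'],s['position'],phi(),s['force'])
m,im=snap('wrist','w3raw.png'); np.save('w3.npy',m['T']); np.save('w3s.npy',np.r_[s['position'],s['eef_rot']])
a=cv2.resize(im[100:310,220:400,::-1],None,fx=2.8,fy=2.8,interpolation=2)
cv2.imwrite('pics/w3.png',a)
E
```

```text
7.65 [ 0.55547873 -0.13668669  0.22200295] -15.225531160163856 [ 0.7223558  -0.66226679 -2.74488724]
```

View pics/w3.png

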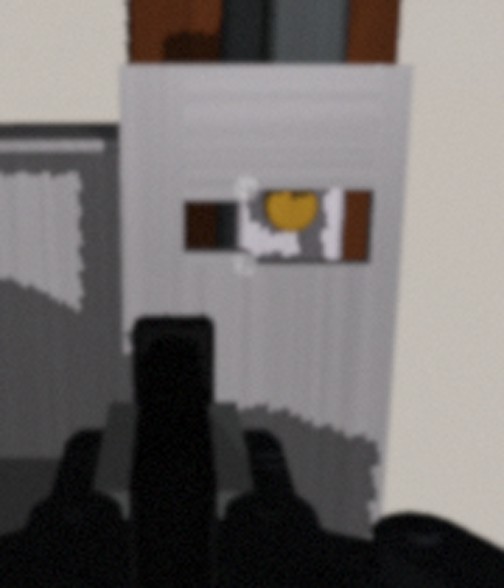

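The left pin head shows through the wide opening at crop (291,205). The opening spans x 240–372 and y 188–262, so the caddy is a little off to its right.

```bash
python3 - <<'E'
from h import *
m=r.camera_model('wrist');m['T']=np.load('w3.npy');s=np.load('w3s.npy');R0=R.from_rotvec(s[3:]).as_matrix()
def tf(p,z): return (R0.T@(onz(m,np.array(p)/2.8+[220,100],z)-s[:3])*1000).round(2)
zt=s[2]-.0165
print('wide',tf((240,190),zt),tf((372,188),zt),tf((371,262),zt),'slot end',tf((184,226),zt),'flL',tf((121,64),zt),tf((411,64),zt),'back2',tf((377,500),zt))
print('cam',R0.T@(m['T'][:3,3]-s[:3]))
for z in(.177,.179,.181):print('pin',tf((291,205),z), 'bottom edge',tf((291,231),z))
E
```

```text
wide [45.12 12.22 16.5 ] [45.55 37.32 16.52] [31.18 38.   16.52] slot end [38.21  1.62 16.5 ] flL [ 68.2  -10.03  16.49] [68.35 43.16 16.52] back2 [-20.11  42.58  16.53]
cam [ 0.06583553 -0.0007134  -0.14286299]
pin [38.06 26.08 45.01] bottom edge [32.14 26.29 45.01]
pin [38.36 25.79 43.01] bottom edge [32.5  26.   43.01]
pin [38.65 25.5  41.01] bottom edge [32.86 25.72 41.01]
```

Emit:
{"op": "play_rows", "data": {
  "series": [
    [[0, 0, 0.5, 0, 0, 0], [0, 0, 1, 0, 0, 0], [0, 0, 1.5, 0, 0, 0], [0, 0, 1.9, 0, 0, 0], [0, 0, 1.9, 0, 0, 0], [0, 0, 1.9, 0, 0, 0]]
  ]
}}

```text
clock: 8.3
position: [0.5554, -0.1368, 0.2025]
eef_rot: [2.496, 1.907, 0.0]
force: [0.2, -0.4, -1.7]
grip_width: 0.0089
```

```bash
python3 - <<'E'
from h import *
s=r.state();print(s['clock'],s['position'],phi(),s['force'],s['moment'])
m,im=snap('wrist','w4raw.png'); np.save('w4.npy',m['T']); np.save('w4s.npy',np.r_[s['position'],s['eef_rot']])
a=cv2.resize(im[130:230,250:380,::-1],None,fx=5,fy=5,interpolation=2)
cv2.imwrite('pics/w4.png',a)
E
```

```text
8.3 [ 0.5553766  -0.13681405  0.20249577] -15.241574569565243 [ 0.17656075 -0.39563203 -1.72487199] [ 0.04327506 -0.03196546  0.05109377]
```

View pics/w4.png

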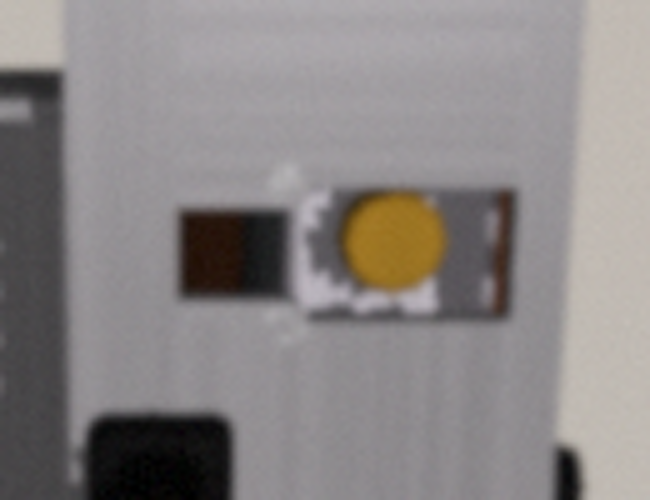

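The head at (395,242) is centred in the opening once parallax is allowed for. I'll lower gently.

Emit:
{"op": "play_rows", "data": {
  "series": [
    [[0, 0, 0.15, 0, 0, 0], [0, 0, 0.3, 0, 0, 0], [0, 0, 0.45, 0, 0, 0], [0, 0, 0.6, 0, 0, 0], [0, 0, 0.6, 0, 0, 0]]
  ]
}}

```text
clock: 8.85
position: [0.5552, -0.1367, 0.1962]
eef_rot: [-2.496, -1.907, 0.0]
force: [-0.1, -0.5, -2.9]
grip_width: 0.0091
```

Emit:
{"op": "play_rows", "data": {
  "series": [
    [[0, 0, 0.15, 0, 0, 0], [0, 0, 0.3, 0, 0, 0], [0, 0, 0.3, 0, 0, 0]]
  ]
}}

```text
clock: 9.15
position: [0.5553, -0.1368, 0.1932]
eef_rot: [-2.496, -1.907, 0.0]
force: [-0.4, -0.1, -2.8]
grip_width: 0.009
```

Emit:
{"op": "play_rows", "data": {
  "series": [
    [[0, 0, 0.15, 0, 0, 0], [0, 0, 0.3, 0, 0, 0], [0, 0, 0.45, 0, 0, 0], [0, 0, 0.5, 0, 0, 0], [0, 0, 0.5, 0, 0, 0]]
  ]
}}

```text
clock: 9.65
position: [0.5553, -0.1368, 0.1884]
eef_rot: [-2.496, -1.907, 0.0]
force: [0.6, -0.5, -2.8]
grip_width: 0.0092
```

Emit:
{"op": "play_rows", "data": {
  "series": [
    [[0, 0, 0.08, 0, 0, 0], [0, 0, 0.16, 0, 0, 0], [0, 0, 0.16, 0, 0, 0]]
  ]
}}

```text
clock: 9.95
position: [0.5553, -0.1368, 0.1868]
eef_rot: [-2.496, -1.907, 0.0]
force: [0.3, -0.2, -2.5]
grip_width: 0.0094
```

Emit:
{"op": "play_rows", "data": {
  "series": [
    [[0, 0, 0.05, 0, 0, 0], [0, 0, 0.1, 0, 0, 0], [0, 0, 0.1, 0, 0, 0]]
  ]
}}

```text
clock: 10.25
position: [0.5553, -0.1368, 0.1858]
eef_rot: [-2.496, -1.907, 0.0]
force: [-0.6, -0.1, -3.1]
grip_width: 0.0091
```

Emit:
{"op": "play_rows", "data": {
  "series": [
    [[0, 0, 0.04, 0, 0, 0], [0, 0, 0.04, 0, 0, 0]]
  ]
}}

```text
clock: 10.45
position: [0.5553, -0.1368, 0.1854]
eef_rot: [-2.496, -1.907, 0.0]
force: [-0.3, -0.1, -1.7]
grip_width: 0.0094
```

Emit:
{"op": "play_rows", "data": {
  "series": [
    [[0, 0, 0.04, 0, 0, 0], [0, 0, 0.04, 0, 0, 0]]
  ]
}}

```text
clock: 10.65
position: [0.5554, -0.1368, 0.1853]
eef_rot: [2.496, 1.907, 0.0]
force: [-1.6, 1.1, -0.7]
grip_width: 0.0093
```

Contact is felt at TCP z ≈ 0.1853, as expected for the flange on the bar. Next I push back gently.

Emit:
{"op": "play_rows", "data": {
  "series": [
    [[0, 0.1, 0, 0, 0, 0], [0, 0.25, 0, 0, 0, 0], [0, 0.4, 0, 0, 0, 0], [0, 0.55, 0, 0, 0, 0], [0, 0.7, 0, 0, 0, 0], [0, 0.8, 0, 0, 0, 0], [0, 0.8, 0, 0, 0, 0]]
  ]
}}

```text
clock: 11.35
position: [0.5632, -0.139, 0.1853]
eef_rot: [2.496, 1.907, 0.0]
force: [-3.0, 1.0, 3.2]
grip_width: 0.0092
```

Emit:
{"op": "play_rows", "data": {
  "series": [
    [[0, 0.15, 0, 0, 0, 0], [0, 0.3, 0, 0, 0, 0], [0, 0.45, 0, 0, 0, 0], [0, 0.6, 0, 0, 0, 0], [0, 0.6, 0, 0, 0, 0]]
  ]
}}

```text
clock: 11.85
position: [0.569, -0.1405, 0.1853]
eef_rot: [2.496, 1.907, 0.0]
force: [-3.3, 1.4, 4.2]
grip_width: 0.0094
```

Emit:
{"op": "play_rows", "data": {
  "series": [
    [[0, 0.15, 0, 0, 0, 0], [0, 0.3, -0.01, 0, 0, 0], [0, 0.45, -0.02, 0, 0, 0], [0, 0.5, -0.02, 0, 0, 0]]
  ]
}}

```text
clock: 12.25
position: [0.5738, -0.1418, 0.1853]
eef_rot: [-2.496, -1.907, 0.0]
force: [-4.7, 1.3, 4.8]
grip_width: 0.0092
```

Emit:
{"op": "play_rows", "data": {
  "series": [
    [[0, 0.05, 0, 0, 0, 0], [0, 0.1, 0, 0, 0, 0]]
  ]
}}

```text
clock: 12.45
position: [0.5746, -0.1421, 0.1853]
eef_rot: [-2.496, -1.907, 0.0]
force: [-4.8, 1.1, 4.7]
grip_width: 0.0094
```

Emit:
{"op": "play_rows", "data": {
  "series": [
    [[0, 0.05, 0, 0, 0, 0], [0, 0.05, 0, 0, 0, 0]]
  ]
}}

```text
clock: 12.65
position: [0.5749, -0.1421, 0.1853]
eef_rot: [-2.496, -1.907, 0.001]
force: [-6.0, 1.0, 5.6]
grip_width: 0.0092
```

Emit:
{"op": "play_rows", "data": {
  "series": [
    [[0, 0.05, 0, 0, 0, 0], [0, 0.05, 0, 0, 0, 0]]
  ]
}}

```text
clock: 12.85
position: [0.5751, -0.1421, 0.1853]
eef_rot: [-2.495, -1.906, 0.002]
force: [-8.0, 2.1, 7.0]
grip_width: 0.0091
```

Emit:
{"op": "play_rows", "data": {
  "series": [
    [[0, 0.05, 0, 0, 0, 0], [0, 0.05, 0, 0, 0, 0]]
  ]
}}

```text
clock: 13.05
position: [0.5753, -0.1422, 0.1853]
eef_rot: [-2.495, -1.906, 0.002]
force: [-10.1, 3.0, 7.5]
grip_width: 0.0098
```

It has stopped firmly at about 10 N after 20.7 mm of travel, against 20.9 mm predicted. I'll check visually before releasing.

```bash
python3 - <<'E'
from h import *
s=r.state();print(s['clock'],s['position'],phi(),s['force'],s['moment'])
m,im=snap('wrist','w5raw.png'); 
a=cv2.resize(im[60:320,150:440,::-1],None,fx=2.3,fy=2.3,interpolation=2)
cv2.imwrite('pics/w5.png',a)
E
```

```text
13.05 [ 0.57525337 -0.14219322  0.18532022] -15.248297796979825 [-10.08619023   2.97995671   7.46984287] [ 0.50568913  1.73210024 -0.10192636]
```

View pics/w5.png

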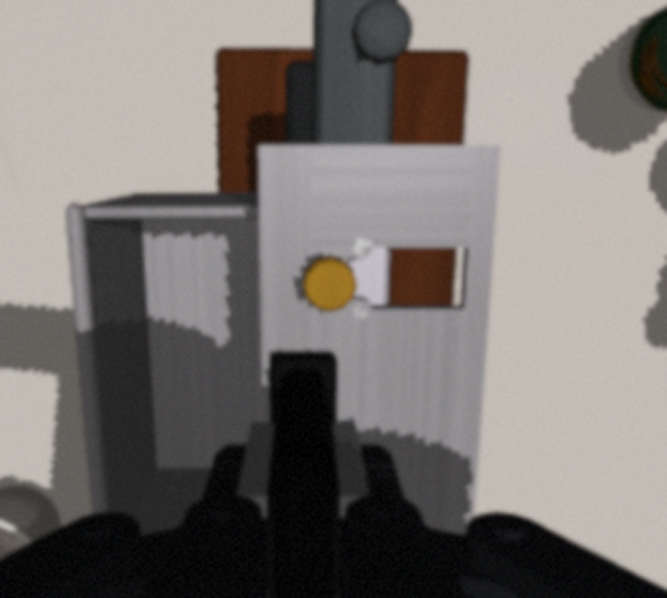

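The left pin sits at the narrow end: head at (330,283), opening's rear edge at 466, which puts it within about 1 mm of home. I'll relax the push, open, and rise.

Emit:
{"op": "play_rows", "data": {
  "series": [
    [[0, -0.08, -0.03, 0, 0, 0], [0, -0.08, -0.03, 0, 0, 0]]
  ]
}}

```text
clock: 13.3
position: [0.5751, -0.1421, 0.1853]
eef_rot: [-2.496, -1.907, 0.001]
force: [-5.3, 1.6, 3.7]
grip_width: 0.0092
```

Emit:
{"op": "play_rows", "data": {
  "series": [
    [[0, 0, 0, 0, 0, 0], [0, 0, 0, 0, 0, 0], [0, 0, 0, 0, 0, 0], [0, 0, 0, 0, 0, 0], [0, 0, 0, 0, 0, 0]]
  ],
  "hand": 4
}}

```text
clock: 13.8
position: [0.5754, -0.1423, 0.1855]
eef_rot: [2.496, 1.907, 0.0]
force: [0.5, 0.2, 1.0]
grip_width: 0.0403
```

Emit:
{"op": "play_rows", "data": {
  "series": [
    [[0, 0, -1, 0, 0, 0], [0, 0, -3, 0, 0, 0], [0, 0, -5, 0, 0, 0], [0, 0, -7, 0, 0, 0], [0, 0, -9, 0, 0, 0], [0, 0, -11, 0, 0, 0], [0, 0, -13, 0, 0, 0], [0, 0, -13, 0, 0, 0], [0, 0, -13, 0, 0, 0]]
  ]
}}

```text
clock: 14.7
position: [0.5752, -0.1422, 0.3155]
eef_rot: [2.496, 1.907, 0.0]
force: [0.7, 0.8, -0.6]
grip_width: 0.04
```

```bash
python3 - <<'E'
from h import *
s=r.state();print(s['clock'],s['position'],s['grip_width'],s['force'])
m,im=snap('wrist','w6raw.png'); np.save('w6.npy',m['T'])
a=cv2.resize(im[50:350,120:460,::-1],None,fx=2,fy=2,interpolation=2)
m2,i2=snap('scene');b=cv2.resize(i2[170:290,250:420,::-1],None,fx=2.3,fy=2.3,interpolation=2)
cv2.imwrite('pics/w6.png',a);cv2.imwrite('pics/s6.png',b)
E
```

```text
14.7 [ 0.57524313 -0.14219691  0.3154834 ] 0.04002805915888483 [ 0.73135012  0.7715932  -0.63876679]
```

View pics/w6.png

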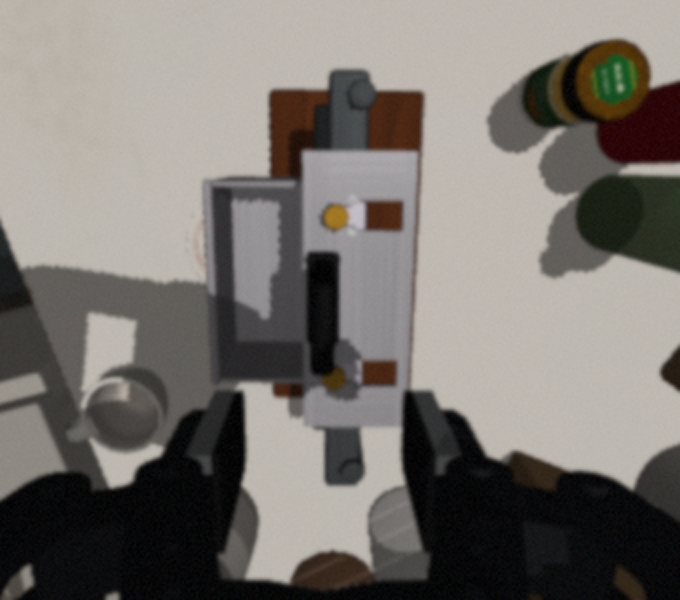

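View pics/s6.png

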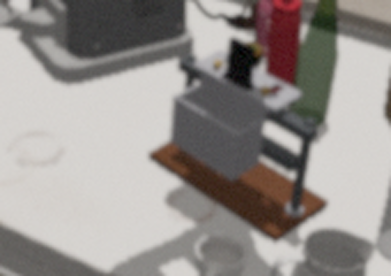

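Both heads sit at the slot ends, left at (336,216) and right at (334,378). They are about 33.5 mm and 31.8 mm from the rear edges of the openings, where 32.5 mm is nominal. The caddy looks level and the gripper is clear, so I'm handing in.

```bash
python3 -c "
from station import r
print(r.finish_job())"
```

```text
the job is handed in; nothing more can be done
None
```

The caddy is hanging on both pins, released, and the job is handed in at about 15 s of the 72 s limit. No verdict came back, so the result rests on my own checks.

I gripped the tab, lifted the caddy, and found both pins with the wrist camera. I lowered it over the pin heads until I felt the bar at the expected height. Then I pushed it back 20.7 mm (20.9 mm predicted) until it stopped firmly; the highest wrist force I read was about 11 N. After that I eased off, opened the fingers and rose 13 cm.

**Last checks:**
- **Pins home:** in the last pictures both heads sit at the narrow ends, on average within about 1 mm of nominal. The left and right distances differ by about 1.7 mm, which could be a slight yaw of about 1° or reading error.
- **Level and released:** the caddy looks level and the gripper is clear of it, but I judged level only by eye.
- **Bystanders:** nothing came near the pitcher, mug or jigger, but I did not re-measure where they stand.
- **Rack angle:** the estimates disagreed slightly, −13.5° from the scene camera against −15.7° from the wrist camera. I used −15.2°, and the caddy seated without trouble.

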